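Close a flow-cell fixture and latch its spring lever

ROBOT

A 6-joint arm with a two-finger parallel gripper is mounted at the origin on a cart in front of the work surface, level with it; the furniture and walls round the work are solid. World frame = base frame: x ahead of the robot, y to its left, z up, the work surface at z = 0. Lengths are in mm, angles in rad, forces in N, time in s.
With the tool pointing down it reaches from about 275 to 825 mm from the base axis. Payload 4.9 kg.
Tool frame: the origin (TCP) lies at the very end of the fingers, on their centre line; the grasp point (between the pads) lies 19 mm behind it; z points along the fingers, y is the line along which they close (so a half turn about z gives the same grasp; the last joint's range is limited). The gripper opens to 85 mm and grips with 20 to 120 N. Pads are 22 mm wide; open, the fingers measure 114 mm over their backs; the gripper's body (76 mm by 85 mm) begins 54 mm behind the grasp point. The pads swing forward as they close: fully open they stand 13 mm farther back than shut.
Start: joints at [-1.263, 0.326, -0.193, 1.052, 0, 1.437], TCP at [235.176, -497.203, 231.281] pointing down, gripper open.
Joint ranges: [-2.65, 2.65], [-0.97, 1.79], [-1.3, 1.35], [-1.93, 2.1], [-1.47, 1.37], [-3.14, 3.14]. Speed limits (rad/s): [2.57, 2.57, 3.14, 3.14, 3.14, 3.14].

INTERFACE

Orientations are given as a unit quaternion [x, y, z, w].
In Python, from cell import get_obs, read_camera, camera_params, finish_job gives the robot as it stands. The module is installed in compiled form; this text tells all that it offers.
- The arm moves only by the tool servo_tool, never from a script. Its argument "plan" is a list that holds one entry, the list of rows, each a list of 4 numbers: the shift along the tool's x, y, z in m, then the turn about the tool's z in rad. A call has 1 to 8 rows; each row shifts and turns the commanded pose from where the row before left it, along the tool's axes as they then stand; what a row does not reach is not made up. A row lasts 1/12 s, in which the tool goes at most 41.7 mm and 7.16 degrees, less where a joint would pass 70% of its speed; a pose out of reach is approached as far as the arm can. A call with a gripper value outside its range is refused whole. "hand" is the gripper command: -1 is shut, 1 is fully open, values between are in proportion, set as the call begins (left out, the last holds). The fingers move at their own pace and stop on an object; the grip force is fixed at half the most. Time passes only in rows, so rows that do not move let the fingers close. It gives the time, the measured TCP pose, the force, the opening and the grip force at its end, in the units of the state.
- get_obs(): the state, without advancing time (a new reading comes with each control period).
- read_camera(name): name is "side" or "top"; returns the picture (480x640x3 uint8, blue, green, red); there is no depth.
- camera_params(name): a dict with "fx", "fy", "cx", "cy" (pixels), "camera_from_world" (4x4, takes a point from world to camera coordinates). Camera axes: x right, y up, looking along -z (the intrinsics and any distortion apply to the point x, -y, -z); pixel columns grow to the right and rows downward; lengths in mm; the calibration is good to about 2 mm. A picture is of the moment at which its call begins. camera_params takes no time and is no camera call.
- finish_job(): hands the job in; it is judged then, once.
The state is a dict: "time": time; "qpos": joint angles; "qd": joint speeds; "tau": joint torques, N m; "eef_pos": TCP position; "eef_rot": TCP orientation; "force": force on the tool from outside, world axes, zero at the start; "wrist_torque": the same for the moment, N m; "finger_gap": finger opening in mm; "finger_force": force on a finger pad.
Only numpy, scipy, OpenCV 4.12 (cv2) and the standard library are available. Lean on these libraries where they do the work, as an engineer would, in place of code of your own. Each camera call takes 0.05 s, during which the arm holds its last target. There are 200 camera calls.

TASK

Assemble the flow cell in the bench fixture: lower the spacer plate (the one with the large window) over the four standoff posts until it lies flat on their shoulders, then lower the cover plate (the one with two short ports, ports up) over the same posts until it lies flat on the spacer. Then press the raised spring lever down until its catch snaps and holds it, and let go; leave the other things on the bench where they are.

Things in the scene. Friction and masses are not known exactly. Their poses are not given: they have to be found in the camera images.
- fixture: fixed bench fixture: grey base, 10 mm high, x -45 to 45, y -190 to 75 mm; origin on the bench midway between its four steel posts, z up. Posts at x = +-15, y = +-48 mm: 12 mm thick up to a shoulder 30 mm above the bench, then a 6 mm pin, its last 8 mm tapered, ending 58 mm above the bench. A spring lever stands at the -y end
- seat (a point): point midway between the four posts at the height of their shoulders, 30 mm above the bench; axes as the fixture's
- spacer: loose aluminium spacer plate 50 x 120 x 10 mm (x, y, z) with a window 22 x 64 mm in its middle and four through holes of 9 mm at x = +-15, y = +-48 mm; origin at the centre of its underside. 0.13 kg; it starts flat on the bench. Either way round (half turn about z) fits. Best gripped across its 50 mm width at the middle
- cover: loose aluminium cover plate 50 x 120 x 8 mm (x, y, z), no window, four 9 mm holes at x = +-15, y = +-48 mm, two steel port stubs 8 mm thick, 7 mm high on top at x = 0, y = +-20 mm; origin at the centre of its underside. 0.14 kg; starts flat on the bench, ports up. Fits either way round (half turn). Grip across the 50 mm width at the middle
- lever (a joint): lever angle, rad: 0 raised (arm 45 degrees above level, pointing toward the posts), 0.785 level, 0.815 lower stop. A spring returns it to 0 unless it is pushed down to level or just below (0.79 to the stop), where a hook under the arm snaps over it; let go, it then stays near 0.785. Pushing takes about 2 N at first, 6 to 12 N near the end, more on the stop
- hinge (a point): axis of the lever, at fixture x = 0, y = -165 mm, 60 mm above the bench, along the fixture's x. Latched, the arm's rubber nose stands 3 to 5 mm over the -y end of the cover plate, between the posts; raised, it is clear of the plates
- pad (a point): point on the lever's black thumb pad, mid-width, on its top face, 80 mm along the arm from the hinge axis and 9 mm above the arm's centre line; moves with the lever. Pad 26 mm wide, from 40 to 113 mm along the arm. A push straight down at fixture x = 0, y = -101 mm stays on it: it meets the raised pad about 137 mm and the latched pad about 69 mm above the bench
- timer: bystander: white bench timer 66 x 66 x 21 mm, origin under its centre
- vial: bystander: small white vial with white cap, 23 mm across, 52 mm high, origin under its centre
- dish: bystander: closed petri dish 71 mm across, 15 mm high, origin under its centre
- marker: bystander: marker pen 17 x 135 x 16 mm, lying, origin under its centre
- cuvettes: bystander: strip of ten cuvettes in a dark foot, 22 x 130 x 44 mm, origin under its centre
- bottle: bystander: white reagent bottle 44 mm across, 104 mm high, origin under its centre
Not all that is in view belongs to the job. Leave any red look-alike of the cover alone.

How it is judged:
By the outcome, as a careful person would: the job done as asked, in the order asked, and still so for the second after the job is handed in, with the robot touching nothing.
It also fails if it takes over 64 s, if anything falls off the work surface, if the arm or the gripper's body presses on something with over 40 N, if the wrist force passes 120 N, or if a joint passes its speed limit or range.

## Working session

There is one attempt and no reset: what is moved stays moved. The work goes in short steps, Python scripts to look and compute and a tool call to move; the robot and the scene stay as the last step left them, time stands still between calls to the robot, and variables do not carry over. Pictures are saved under pics/ and viewed, at most 10 in all, crops included, and the job is handed in when it is done.

Besides the shell and the picture viewer there is one more tool, called as a command line: name --argument value ..., lists and objects as JSON in quotes. servo_tool: Moves the arm, as the interface text tells. Its arguments: {"type":"object","properties":{"plan":{"type":"array"},"hand":{"type":"number"}},"required":["plan"]}

```bash
mkdir -p pics; cat > h.py <<'E'
import numpy as np, cv2
from cell import *
from scipy.spatial.transform import Rotation as R
def ray(cam,u,v,z):
    p=camera_params(cam);M=np.array(p["camera_from_world"]);Rm,t=M[:3,:3],M[:3,3]
    K=np.array([[p["fx"],0,p["cx"]],[0,p["fy"],p["cy"]],[0,0,1]])
    D=np.array(p.get("dist",p.get("distortion",np.zeros(5))),float)
    a,b=cv2.undistortPoints(np.array([[[u,v]]],float),K,D)[0,0]
    d=Rm.T@np.array([a,-b,-1.]);c=-Rm.T@t
    return c+d*(z-c[2])/d[2]
def proj(cam,P):
    p=camera_params(cam);M=np.array(p["camera_from_world"]);q=M[:3,:3]@np.array(P,float)+M[:3,3]
    return p["cx"]+p["fx"]*q[0]/-q[2],p["cy"]+p["fy"]*-q[1]/-q[2]
E
python3 - <<'E'
from h import *
for c in("top","side"):
    cv2.imwrite(f"pics/{c}0.png",read_camera(c)); p=camera_params(c);print({k:v for k,v in p.items()})
o=get_obs();print(o["time"],o["eef_pos"],o["eef_rot"],o["finger_gap"])
E
```

```text
{'fx': 530.1784942351013, 'fy': 530.1784942351013, 'cx': 322.95656313847354, 'cy': 234.76653277736634, 'camera_from_world': array([[ 2.48612005e-02, -9.99689400e-01,  1.73904416e-03,
         2.65071614e+01],
       [ 9.87074830e-01,  2.48229110e-02,  1.58325941e-01,
        -5.60824734e+02],
       [-1.58319933e-01, -2.21960624e-03,  9.87385372e-01,
        -1.36294630e+03],
       [ 0.00000000e+00,  0.00000000e+00,  0.00000000e+00,
         1.00000000e+00]])}
{'fx': 531.6352054436609, 'fy': 531.6352054436609, 'cx': 317.15806744212307, 'cy': 247.37201945723322, 'camera_from_world': array([[ 8.36443461e-01, -5.47892837e-01,  1.32580469e-02,
        -4.52711965e+02],
       [ 2.32236949e-01,  3.76250135e-01,  8.96940263e-01,
        -2.39827973e+02],
       [-4.96415487e-01, -7.47160809e-01,  4.41952926e-01,
        -1.02636158e+03],
       [ 0.00000000e+00,  0.00000000e+00,  0.00000000e+00,
         1.00000000e+00]])}
0.1 [ 235.03345283 -496.69935694  230.5909272 ] [ 9.75697846e-01  2.19119019e-01 -5.68478269e-05 -7.52654097e-04] 85.5579121938053
```

View pics/top0.png

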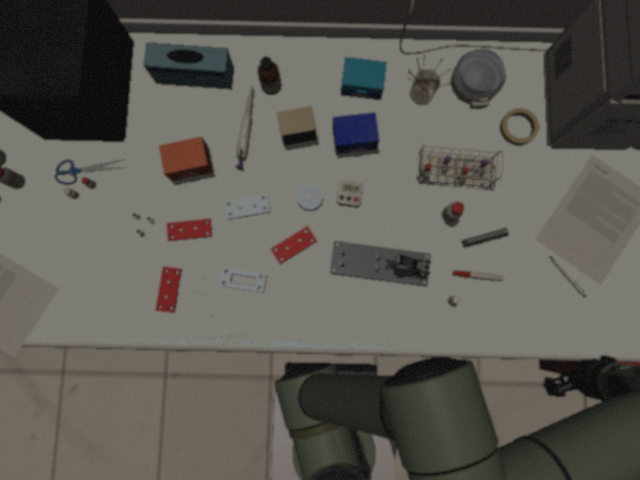

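View pics/side0.png

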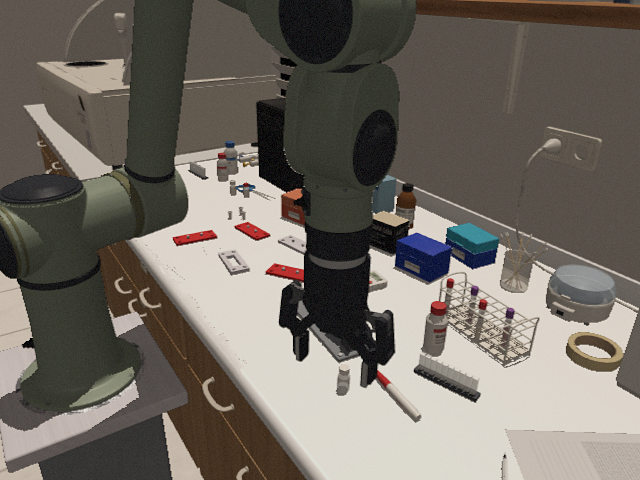

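The top view shows two silver plates: the one with a window at (244,280) is the spacer, and the plain one at (248,207) is the cover. Three red look-alikes sit at (190,230), (294,245) and (169,289) and are to be left alone. The fixture is at (380,263), with its lever at the right end. I'll confirm this in one enlarged crop and measure.

```bash
python3 - <<'E'
from h import *
f=np.mean([read_camera("top").astype(float) for _ in range(10)],0);np.save("top.npy",f)
s=np.mean([read_camera("side").astype(float) for _ in range(3)],0);np.save("side.npy",s)
a=np.clip(f[185:305,210:450]*1.3,0,255).astype(np.uint8)
cv2.imwrite("pics/crop1.png",cv2.resize(a[:, :],(800,400),interpolation=cv2.INTER_CUBIC))
for n,(u,v) in dict(spacer=(244,280),cover=(248,207),bench=(290,290),bench2=(280,190),fix=(360,275)).items():
    print(n,f[v-10:v+11:4,u].round().tolist(),f[v,u-24:u+25:6].round().tolist())
E
```

```text
spacer [[123.0, 127.0, 125.0], [124.0, 123.0, 119.0], [115.0, 123.0, 123.0], [116.0, 124.0, 125.0], [126.0, 129.0, 124.0], [107.0, 113.0, 113.0]] [[124.0, 128.0, 125.0], [123.0, 123.0, 119.0], [97.0, 103.0, 103.0], [116.0, 124.0, 124.0], [116.0, 125.0, 125.0], [116.0, 124.0, 124.0], [124.0, 125.0, 122.0], [128.0, 129.0, 124.0], [115.0, 124.0, 124.0]]
cover [[124.0, 128.0, 124.0], [129.0, 130.0, 125.0], [128.0, 130.0, 125.0], [131.0, 130.0, 125.0], [130.0, 128.0, 123.0], [105.0, 112.0, 113.0]] [[119.0, 126.0, 124.0], [124.0, 128.0, 124.0], [123.0, 128.0, 122.0], [121.0, 125.0, 120.0], [130.0, 131.0, 126.0], [118.0, 116.0, 112.0], [134.0, 129.0, 124.0], [113.0, 112.0, 110.0], [115.0, 124.0, 124.0]]
bench [[116.0, 124.0, 124.0], [116.0, 124.0, 124.0], [116.0, 125.0, 125.0], [115.0, 124.0, 124.0], [116.0, 124.0, 124.0], [116.0, 124.0, 124.0]] [[115.0, 123.0, 124.0], [116.0, 125.0, 124.0], [117.0, 124.0, 125.0], [116.0, 124.0, 124.0], [116.0, 124.0, 124.0], [116.0, 124.0, 124.0], [116.0, 124.0, 125.0], [116.0, 124.0, 125.0], [116.0, 123.0, 124.0]]
bench2 [[116.0, 124.0, 124.0], [116.0, 124.0, 124.0], [115.0, 123.0, 124.0], [116.0, 124.0, 125.0], [116.0, 124.0, 124.0], [117.0, 125.0, 126.0]] [[117.0, 125.0, 125.0], [116.0, 125.0, 124.0], [116.0, 125.0, 124.0], [115.0, 124.0, 123.0], [117.0, 125.0, 125.0], [116.0, 124.0, 125.0], [116.0, 124.0, 125.0], [120.0, 124.0, 123.0], [126.0, 123.0, 119.0]]
fix [[75.0, 76.0, 76.0], [75.0, 76.0, 77.0], [75.0, 77.0, 77.0], [75.0, 79.0, 79.0], [115.0, 123.0, 124.0], [116.0, 124.0, 124.0]] [[97.0, 104.0, 104.0], [74.0, 79.0, 79.0], [71.0, 74.0, 75.0], [70.0, 71.0, 71.0], [73.0, 75.0, 75.0], [74.0, 76.0, 76.0], [74.0, 75.0, 76.0], [73.0, 74.0, 75.0], [73.0, 74.0, 74.0]]
```

View pics/crop1.png

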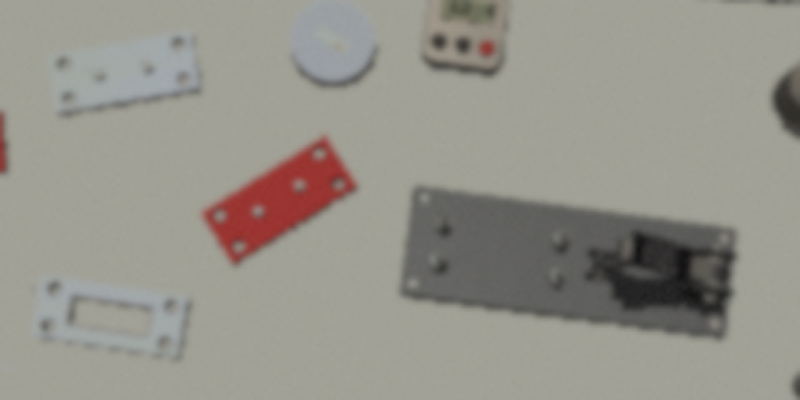

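The crop confirms it: the spacer with its window and 4 holes is at crop (112,317), the silver cover with two ports is at (125,73), and the red look-alike is at (280,200). The fixture posts are at crop (443,228), (438,265), (560,242) and (556,278), with the black lever on the right. Next I'll measure the poses.

```bash
cat > meas.py <<'E'
from h import *
S=6
def up(f,x0,y0,x1,y1): return cv2.resize(f[y0:y1,x0:x1].astype(np.float32),None,fx=S,fy=S,interpolation=cv2.INTER_CUBIC)
def pix(c,x0,y0): return (np.array(c,float)+.5)/S-.5+[x0,y0]
def rect(mask,x0,y0,z,cam="top"):
    cs,_=cv2.findContours(mask.astype(np.uint8),cv2.RETR_EXTERNAL,cv2.CHAIN_APPROX_NONE)
    c=max(cs,key=cv2.contourArea)[:,0,:]
    W=np.array([ray(cam,*pix(p,x0,y0),z)[:2] for p in c],np.float32)
    (cx,cy),(w,h),_=r=cv2.minAreaRect(W); b=cv2.boxPoints(r)
    e=[b[1]-b[0],b[2]-b[1]];l=max(e,key=np.linalg.norm);yaw=np.arctan2(-l[0],l[1])
    yaw=(yaw+np.pi/2)%np.pi-np.pi/2   # plate y axis relative to world y
    # trimmed edges: mean of extremes
    return np.array([cx,cy]),np.sort([w,h]),yaw,W
def trim(W,yaw,c):
    ax=np.array([np.cos(yaw),np.sin(yaw)]);ay=np.array([-ax[1],ax[0]])
    d=(W-c);a=d@ax;b=d@ay;o=[]
    ha,hb=a.max(),b.max()
    A=[np.median(a[(a*s>ha*.75)&(abs(b)<hb*.8)]) for s in(1,-1)]
    B=[np.median(b[(b*s>hb*.85)&(abs(a)<ha*.6)]) for s in(1,-1)]
    return c+ax*np.mean(A)+ay*np.mean(B),A[0]-A[1],B[0]-B[1]
def holes(sat,x0,y0,z,c,yaw,pts):
    out=[]
    return out
E
python3 - <<'E'
from meas import *
f=np.load("top.npy")
for n,(x0,y0,x1,y1),z in [("spacer",(212,260,276,300),10),("cover",(216,188,280,226),8)]:
    g=up(f,x0,y0,x1,y1);m=(g[...,0]-g[...,2])>-3.5
    c,s,y,W=rect(cv2.morphologyEx(m.astype(np.uint8),cv2.MORPH_CLOSE,np.ones((25,25))),x0,y0,z);print(n,c,s,np.degrees(y),trim(W,y,c))
x0,y0,x1,y1=320,230,445,298
g=up(f,x0,y0,x1,y1).mean(2);m=g<98
c,s,y,W=rect(cv2.morphologyEx(m.astype(np.uint8),cv2.MORPH_CLOSE,np.ones((25,25))),x0,y0,10);print("fix",c,s,np.degrees(y),trim(W,y,c))
c=trim(W,y,c)[0]
ay=np.array([-np.sin(y),np.cos(y)]);ax=np.array([np.cos(y),np.sin(y)])
o=c+57.5*ay;print("origin",o)
vis=np.clip(cv2.resize(f[225:300,320:445]*1.5,None,fx=6.4,fy=6.4,interpolation=cv2.INTER_CUBIC),0,255).astype(np.uint8)
for a in(-15,15):
  for b in(-48,48):
    for z,col in((30,(0,255,0)),(58,(0,0,255))):
      u,v=proj("top",[*(o+a*ax+b*ay),z]);print(a,b,z,round(u,1),round(v,1))
      cv2.circle(vis,(int((u+.5-320)*6.4),int((v+.5-225)*6.4)),2,col,-1)
cv2.imwrite("pics/fix1.png",vis)
E
```

```text
spacer [438.80535889 253.33496094] [ 53.28117371 124.46347809] -6.8555355 (array([438.76369759, 253.20698184]), np.float64(51.87391132490984), np.float64(122.69349089762909))
cover [640.04425049 251.24633789] [ 54.50153732 123.20385742] 11.559548 (array([639.92358382, 251.33372072]), np.float64(53.18240119119582), np.float64(121.61283133500456))
fix [ 490.94848633 -116.73410034] [ 93.74185181 268.40042114] -6.128209 (array([ 491.12955126, -116.00899563]), np.float64(91.59984355607497), np.float64(265.6626631587151))
origin [497.26788458 -58.83757839]
-15 -48 30 376.9 267.7
-15 -48 58 378.0 266.7
-15 48 30 341.1 263.0
-15 48 58 341.4 261.9Traceback (most recent call last):
  File "<stdin>", line 16, in <module>
  File "h.py", line 12, in proj
    p=camera_params(cam);M=np.array(p["camera_from_world"]);q=M[:3,:3]@np.array(P,float)+M[:3,3]
ValueError: time passes only in moves, steps and waits
```

servo_tool --plan '[[[0,0,0,-0.125],[0,0,0,-0.125],[0,0,0,-0.125],[0,0,0,-0.125],[0,0,0,-0.125],[0,0,0,-0.125],[0,0,0,-0.125],[0,0,0,-0.125]]]' --hand 0.5

```text
time: 1.42
eef_pos: [235.2, -497.2, 231.3]
eef_rot: [0.749, 0.662, -0.0, 0.0]
force: [-0.6, -1.4, 0.4]
finger_gap: 64.4
finger_force: 0.0
```

```bash
python3 - <<'E'
s=open('h.py').read()
s=s.replace("def ray","import pickle,os\nif not os.path.exists('cp.pkl'): pickle.dump({c:camera_params(c) for c in('top','side')},open('cp.pkl','wb'))\nCP=pickle.load(open('cp.pkl','rb'))\ndef camera_params(c): return CP[c]\ndef ray",1)
s+='''
def go(x,y,z,yaw=None):
    o=get_obs();p=o["eef_pos"];r=R.from_quat(o["eef_rot"]);d=r.inv().apply(np.array([x,y,z])-p)
    X=r.as_matrix()[:,0];t=np.degrees(np.arctan2(X[1],X[0]))
    print("t",round(o["time"],2),"pos",np.round(p,1),"yawx",round(t,2),"toolshift",d.round(1),"turn_z",None if yaw is None else round(-np.radians(yaw-t),4),"F",np.round(o["force"],1),"gap",round(o["finger_gap"],1),"ff",np.round(o["finger_force"],1))
'''
open('h.py','w').write(s)
E
python3 - <<'E'
from meas import *
go(439,253,230,83.15)
f=np.load("top.npy");o=np.array([497.3,-58.8]);y=np.radians(-6.13)
ay=np.array([-np.sin(y),np.cos(y)]);ax=np.array([np.cos(y),np.sin(y)])
vis=np.clip(cv2.resize(f[225:300,320:445]*1.5,None,fx=6.4,fy=6.4,interpolation=cv2.INTER_CUBIC),0,255).astype(np.uint8)
for a in(-15,15):
  for b in(-48,48):
    for z,col in((30,(0,255,0)),(58,(0,0,255))):
      u,v=proj("top",[*(o+a*ax+b*ay),z])
      cv2.circle(vis,(int((u+.5-320)*6.4),int((v+.5-225)*6.4)),1,col,-1)
cv2.imwrite("pics/fix1.png",vis)
E
```

```text
t 1.42 pos [ 235.2 -497.2  231.3] yawx 82.96 toolshift [769.5 110.4   1.3] turn_z -0.0033 F [-0.6 -1.4  0.4] gap 64.4 ff 0.0
```

View pics/fix1.png

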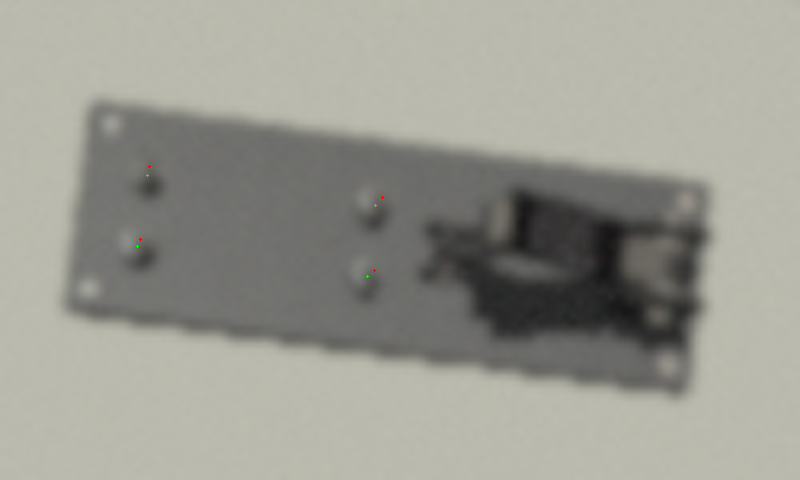

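servo_tool --plan '[[[0.0366,0.0053,0,0],[0.0366,0.0053,0,0],[0.0366,0.0053,0,0],[0.0366,0.0053,0,0],[0.0366,0.0053,0,0],[0.0366,0.0053,0,0],[0.0366,0.0053,0,0],[0.0366,0.0053,0,0]]]'

```text
time: 2.08
eef_pos: [315.0, -210.7, 231.5]
eef_rot: [0.751, 0.66, 0.0, 0.0]
force: [1.1, -0.9, 0.0]
finger_gap: 63.9
finger_force: 0.0
```

servo_tool --plan '[[[0.0366,0.0053,0,0],[0.0366,0.0053,0,0],[0.0366,0.0053,0,0],[0.0366,0.0053,0,0],[0.0366,0.0053,0,0],[0.0366,0.0053,0,0],[0.0366,0.0053,0,0],[0.0366,0.0053,0,0]]]'

```text
time: 2.75
eef_pos: [394.8, 74.6, 231.7]
eef_rot: [0.751, 0.66, 0.0, 0.0]
force: [0.8, -0.7, -0.2]
finger_gap: 64.0
finger_force: 0.0
```

servo_tool --plan '[[[0.0366,0.0053,0,0],[0.0366,0.0053,0,0],[0.0366,0.0053,0,0],[0.0366,0.0053,0,0],[0.0366,0.0053,0,0],[0,0,0,-0.003]]]'

```text
time: 3.25
eef_pos: [446.0, 256.1, 231.2]
eef_rot: [0.748, 0.663, 0.002, -0.0]
force: [0.4, 0.2, 0.7]
finger_gap: 64.1
finger_force: 0.0
```

```bash
python3 - <<'E'
from meas import *
go(439,253,100,83.15)
f=np.load("top.npy")
def blob(u,v,z,sgn=1,r=3):
    g=f.mean(2)[v-r-1:v+r+2,u-r-1:u+r+2]*sgn; bg=np.median(np.r_[g[0],g[-1],g[:,0],g[:,-1]])
    w=np.clip(g-bg-2,0,None); yy,xx=np.mgrid[v-r-1:v+r+2,u-r-1:u+r+2]
    a,b=(w*xx).sum()/w.sum(),(w*yy).sum()/w.sum(); P=ray("top",a,b,z)[:2];print((u,v),round(a,2),round(b,2),P.round(1));return P
P=[blob(round(x/6.4+319.5),round(y/6.4+224.5),10) for x,y in((110,124),(88,289),(688,201),(668,365))]
print("screw centre",np.mean(P,0),"yaw",[np.degrees(np.arctan2(-d[0],d[1])) for d in(P[0]-P[2],P[1]-P[3])])
x0,y0=320,230
g=up(f,x0,y0,445,298).mean(2)
from itertools import product
for th in(90,98,106):
    c,s,y,W=rect(cv2.morphologyEx((g<th).astype(np.uint8),cv2.MORPH_CLOSE,np.ones((25,25))),x0,y0,10);print(th,trim(W,y,c),np.degrees(y))
# plate holes (dark spots)
for n,c,yaw,z in(("spacer",[438.8,253.2],-6.86,10),("cover",[639.9,251.3],11.56,8)):
    t=np.radians(yaw);A=np.array([np.cos(t),np.sin(t)]);B=np.array([-A[1],A[0]]);H=[]
    for a,b in product((-15,15),(-48,48)):
        u,v=proj("top",[*(c+a*A+b*B),z]);H.append(blob(round(u),round(v),z,-1,2))
    print(n,np.mean(H,0),[np.degrees(np.arctan2(-d[0],d[1])) for d in(H[1]-H[0],H[3]-H[2])])
E
```

```text
t 3.25 pos [446.  256.1 231.2] yawx 83.11 toolshift [ -4.3  -6.8 131.2] turn_z -0.0007 F [0.4 0.2 0.7] gap 64.1 ff 0.0
(337, 244) 336.47 240.42 [550.9   3.5]
(333, 270) 330.56 270.07 [469.8  17.7]
(427, 256) 429.86 254.02 [ 520.1 -250. ]
(424, 282) 426.35 284.09 [ 438.6 -240. ]
screw centre [ 494.84364389 -117.17015825] yaw [np.float64(-6.936130732023409), np.float64(-6.908366689821385)]
90 (array([ 490.94696254, -116.19867057]), np.float64(89.62632831015077), np.float64(263.40294812544516)) -6.1704884
98 (array([ 491.12955126, -116.00899563]), np.float64(91.59984355607497), np.float64(265.6626631587151)) -6.128209
106 (array([ 491.23042111, -116.01495061]), np.float64(93.82008033318763), np.float64(268.0644893929923)) -6.1691155
(259, 288) 258.47 287.99 [416.9 209.6]
(224, 282) 223.41 282.41 [429.5 304.2]
(261, 276) 260.67 276.11 [448.8 205.1]
(226, 271) 225.59 270.72 [461.  300.1]
spacer [439.06286097 254.7635627 ] [np.float64(-7.550391204377566), np.float64(-7.285040448343305)]
(265, 209) 265.22 210.06 [630.5 200.7]
(231, 215) 230.67 215.89 [611.9 294.7]
(263, 198) 262.94 197.26 [666.3 208.5]
(229, 204) 228.29 203.4 [646.7 303. ]
cover [638.84942497 251.75117466] [np.float64(11.24800096530549), np.float64(11.772176861827546)]
```

servo_tool --plan '[[[-0.0033,-0.0069,0.036,0],[0,0,0.036,0],[0,0,0.036,0],[0,0,0.036,0],[0,0,0.036,0],[0,0,0.015,0],[0,0,0,0],[0,0,0,0]]]'

```text
time: 3.92
eef_pos: [436.6, 247.8, 35.9]
eef_rot: [0.75, 0.661, -0.001, -0.0]
force: [-0.4, 0.5, 0.5]
finger_gap: 64.3
finger_force: 0.0
```

```bash
python3 -c "
from h import *
go(439,254,-1,82.8)"
```

```text
t 3.92 pos [436.6 247.8  35.9] yawx 82.77 toolshift [ 6.5  1.7 36.9] turn_z -0.0005 F [-0.4  0.5  0.5] gap 64.3 ff 0.0
```

servo_tool --plan '[[[0.0065,0.0017,0.01,0],[0,0,0.011,0],[0,0,0.009,0],[0,0,0.006,0],[0,0,0,0],[0,0,0,0]]]'

```text
time: 4.42
eef_pos: [439.7, 254.6, 0.4]
eef_rot: [0.75, 0.661, -0.0, -0.0]
force: [-0.6, -0.4, -0.1]
finger_gap: 63.8
finger_force: 0.0
```

servo_tool --plan '[[[0,0,0,0],[0,0,0,0],[0,0,0,0],[0,0,0,0],[0,0,0,0],[0,0,0,0]]]' --hand -1

```text
time: 4.92
eef_pos: [439.8, 254.8, 1.3]
eef_rot: [0.75, 0.661, 0.0, -0.0]
force: [-2.0, 0.3, 6.4]
finger_gap: 47.9
finger_force: 61.7
```

```bash
python3 -c "
from h import *
go(439,254,-1,82.8)"
```

```text
t 4.92 pos [439.8 254.8   1.3] yawx 82.79 toolshift [-0.9 -0.7  2.3] turn_z -0.0003 F [-2.   0.3  6.4] gap 47.9 ff 61.7
```

servo_tool --plan '[[[0,0,-0.01,0],[0,0,-0.03,0],[0,0,-0.036,0],[0,0,-0.034,0],[-0.02,0.0063,0,0],[-0.034,0.0108,0,0],[-0.034,0.0108,0,0],[-0.034,0.0108,0,0]]]'

```text
time: 5.58
eef_pos: [463.0, 127.6, 111.6]
eef_rot: [0.75, 0.662, 0.001, 0.001]
force: [-0.3, -0.1, -1.5]
finger_gap: 47.6
finger_force: 62.6
```

servo_tool --plan '[[[-0.034,0.0108,0,0],[-0.034,0.0108,0,0],[-0.034,0.0108,0,0],[-0.034,0.0108,0,0],[-0.034,0.0108,0,0],[-0.012,0.0036,0,-0.0185],[0,0,0,0],[0,0,0,0]]]'

```text
time: 6.25
eef_pos: [497.0, -59.7, 110.8]
eef_rot: [0.745, 0.667, 0.0, -0.0]
force: [-0.0, 1.1, -1.1]
finger_gap: 48.0
finger_force: 62.6
```

```bash
python3 - <<'E'
from meas import *
go(497.2,-59,80,83.85)
f=np.mean([read_camera("top").astype(float) for _ in range(4)],0);np.save("top2.npy",f)
s=read_camera("side")
a=np.clip(cv2.resize(f[225:300,310:445]*1.5,(800,444),interpolation=cv2.INTER_CUBIC),0,255).astype(np.uint8)
cv2.imwrite("pics/t2.png",a);cv2.imwrite("pics/s2.png",s)
E
```

```text
t 6.25 pos [497.  -59.7 110.8] yawx 83.71 toolshift [ 0.7  0.1 30.8] turn_z -0.0024 F [-0.   1.1 -1.1] gap 48.0 ff 62.6
```

View pics/t2.png

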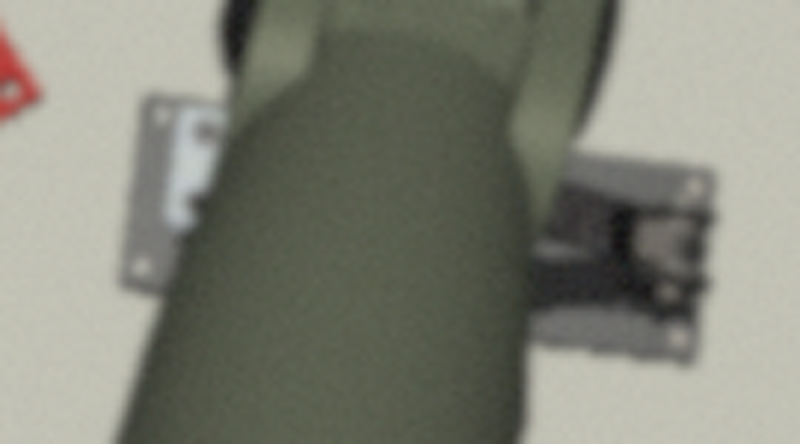

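The top view shows the arm hiding most of the plate; only its +y end is visible, with a hole near crop (208,130). I'll look at the side view.

```bash
python3 - <<'E'
from meas import *
s=cv2.imread("pics/s2.png")
o=np.array([497.2,-59.]);t=np.radians(-6.15);A=np.array([np.cos(t),np.sin(t)]);B=np.array([-A[1],A[0]])
for a in(-15,15):
  for b in(-48,48):
    for z in(30,58,119.5): print(a,b,z,np.round(proj("side",[*(o+a*A+b*B),z]),1),np.round(proj("top",[*(o+a*A+b*B),z]),1))
u,v=np.array(proj("side",[*o,70])).astype(int);print(u,v)
x0=max(u-90,0);y0=max(v-75,0);print(x0,y0)
c=s[y0:y0+150,x0:x0+180]
cv2.imwrite("pics/s2c.png",np.clip(cv2.resize(c,(720,600),interpolation=cv2.INTER_CUBIC)*1.3,0,255).astype(np.uint8))
E
```

```text
-15 -48 30 [319.1 311.7] [377.  267.8]
-15 -48 58 [319.3 300.8] [378.1 266.7]
-15 -48 119.5 [319.8 276.2] [380.6 264.3]
-15 48 30 [300.4 291.4] [341.1 263. ]
-15 48 58 [300.4 281. ] [341.5 261.9]
-15 48 119.5 [300.4 257.5] [342.4 259.2]
15 -48 30 [331.1 308.4] [378.3 256.7]
15 -48 58 [331.4 297.7] [379.4 255.4]
15 -48 119.5 [332.2 273.2] [382.  252.4]
15 48 30 [311.8 288.6] [342.5 251.9]
15 48 58 [311.9 278.3] [343.  250.6]
15 48 119.5 [312.2 254.9] [343.9 247.4]
315 284
225 209
```

View pics/s2c.png

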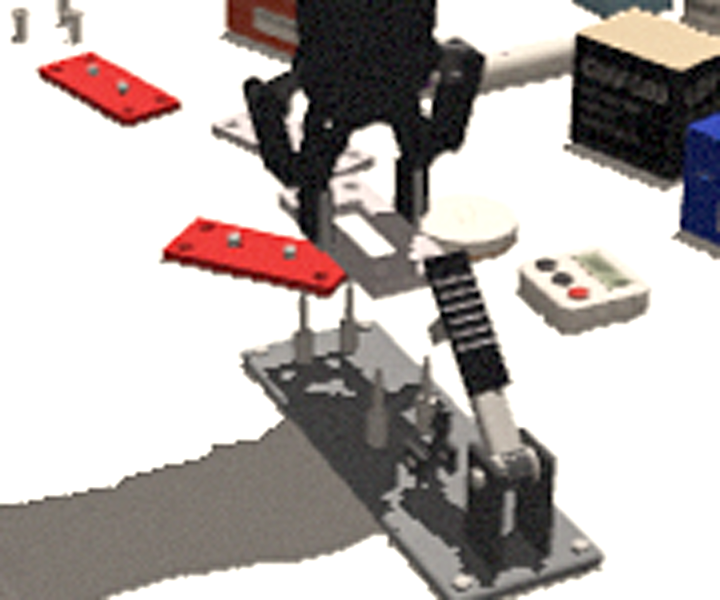

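The side crop shows the pin tips at about (319.6,301.3), (331.1,298.1), (300.4,281.9) and (311.9,279.9) px. They agree with my fixture pose to within about 1 px. The spacer hangs above them and is clear of the lever. Next I'll refine the plate holes numerically.

```bash
python3 - <<'E'
from meas import *
s=cv2.imread("pics/s2.png").astype(float).mean(2);f=np.load("top2.npy").mean(2)
def dump(g,u,v,r=4): print((u,v));print(g[v-r:v+r+1,u-r:u+r+1].round().astype(int))
dump(s,320,276);dump(s,332,273);dump(s,312,255);dump(s,300,258);dump(f,344,247,5)
E
```

```text
(320, 276)
[[107 183 217 213 200 152 144  98  73]
 [ 77  88 111  98  70  69  74  72  76]
 [ 71  74  74  73  79  77  80  78  75]
 [ 74  77  78  84  86  84  74  79  78]
 [ 77  75  79  86  84  83  78  75  79]
 [ 73  79  75  86  85  82  76  78  78]
 [ 76  72  72  72  77  74  78  77  78]
 [ 72  77  79  74  78  77  85  82  82]
 [ 74  78  76  85  80  81  84  81  81]]
(332, 273)
[[143 190 186 186 176 139  94  85  96]
 [175 191 184 187 187 179 140  98  96]
 [143 189 187 184 185 185 180 136  97]
 [196 188 181 167 162 166 175 135  84]
 [188 181 152  91  71  53   6  10  14]
 [ 69 110 135  14  24  23   4  17  24]
 [ 70 140 173  23   8  16  23  29  19]
 [ 70 135 174  65  23  24  33  29  17]
 [ 72 106 124  40  11  28  27  21   9]]
(312, 255)
[[105 155 141 119  77  80  93 116 116]
 [ 53  85  95 109 132 140 173 220 220]
 [117 162 181 191 189 190 191 206 212]
 [178 191 181 170 160 164 180 190 201]
 [171 188 164 112  92 107 143 181 186]
 [148 191 184 165 151 148 162 187 185]
 [128 193 189 188 191 192 188 189 186]
 [125 190 188 184 181 178 173 185 189]
 [114 177 168 154 115 117 101 133 187]]
(300, 258)

[... 180 characters left out ...]
4  15  25  32]
 [ 98 163 184 100  14  23  19  21  35]
 [ 66 103 134 101   7  22  25  20  36]
 [ 91  76  66  35  19  20  14  23  35]
 [176  95  65  40  13  11  18  12  40]]
(344, 247)
[[ 89  95 100 101 102 105 105 102  94  76  64]
 [ 95 102 112 115 112 112 110 105  93  78  64]
 [ 98 111 122 125 119 115 112 111 100  82  65]
 [100 115 124 121 110 103 104 105  97  79  61]
 [101 117 124 113  98  88  87  91  86  72  59]
 [103 119 122 111  95  82  80  82  76  63  55]
 [104 121 126 118 101  94  90  82  70  56  48]
 [107 124 128 124 115 108 102  89  68  55  42]
 [112 126 132 130 127 123 112  91  67  48  45]
 [112 126 132 132 131 126 112  87  61  46  41]
 [113 127 133 133 131 125 106  79  55  43  43]]
```

servo_tool --plan '[[[0,0,0.015,0],[0,0,0.02,0],[0,0,0.01,0],[0,0,0.002,0],[0,0,0,0],[0,0,0,0]]]'

```text
time: 7.0
eef_pos: [497.3, -58.9, 63.7]
eef_rot: [0.744, 0.668, 0.0, 0.0]
force: [0.1, -0.1, -0.8]
finger_gap: 48.0
finger_force: 62.6
```

```bash
python3 - <<'E'
from meas import *
s=read_camera("side");go(497.2,-59,31,83.85)
c=s[209:359,225:405]
cv2.imwrite("pics/s3c.png",np.clip(cv2.resize(c[40:120,40:140],(750,600),interpolation=cv2.INTER_CUBIC)*1.3,0,255).astype(np.uint8))
E
```

```text
t 7.05 pos [497.6 -59.1  64. ] yawx 83.86 toolshift [ 0.1 -0.5 33. ] turn_z 0.0003 F [ 0.6 -0.3 -1.2] gap 47.9 ff 62.6
```

View pics/s3c.png

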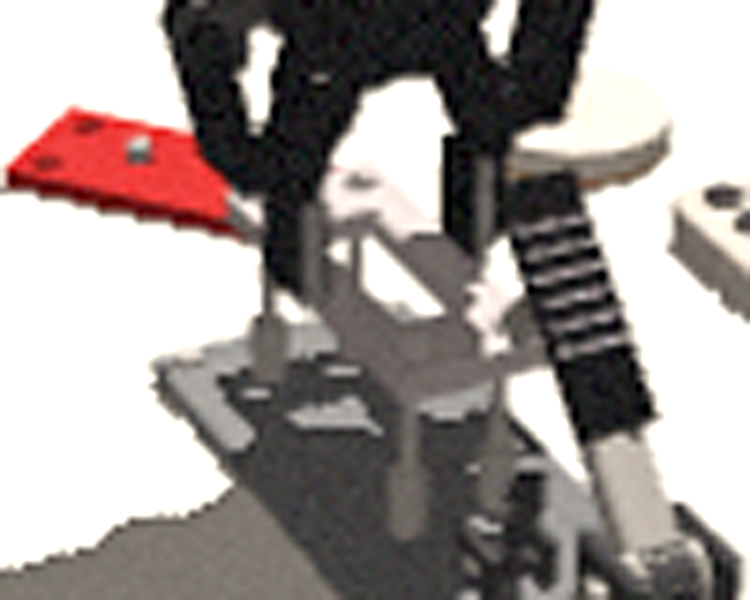

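The plate sits over the pins, with the front pins at about (409,400) and (497,375) in the crop and under its holes. I'll lower it gently and watch the force.

servo_tool --plan '[[[0,0,0.003,0],[0,0,0.003,0],[0,0,0.003,0],[0,0,0.003,0],[0,0,0,0]]]'

```text
time: 7.47
eef_pos: [496.5, -59.1, 50.7]
eef_rot: [0.744, 0.668, -0.0, -0.0]
force: [-0.5, -0.0, -1.5]
finger_gap: 48.2
finger_force: 62.6
```

```bash
python3 -c "
from h import *
go(497.2,-59,31,83.85);print(get_obs()['wrist_torque'])"
```

```text
t 7.47 pos [496.5 -59.1  50.7] yawx 83.83 toolshift [ 0.1  0.7 19.7] turn_z -0.0003 F [-0.5 -0.  -1.5] gap 48.2 ff 62.6
[0.01489209 0.0670708  0.02066819]
```

servo_tool --plan '[[[0,0,0.004,0],[0,0,0.004,0],[0,0,0.004,0],[0,0,0.003,0],[0,0,0.002,0],[0,0,0,0]]]'

```text
time: 7.97
eef_pos: [496.7, -59.1, 33.7]
eef_rot: [0.744, 0.668, -0.0, -0.0]
force: [-0.2, -0.5, -1.6]
finger_gap: 48.0
finger_force: 62.6
```

servo_tool --plan '[[[0,0,0.001,0],[0,0,0.001,0],[0,0,0.001,0],[0,0,0,0]]]'

```text
time: 8.3
eef_pos: [497.1, -59.1, 31.3]
eef_rot: [0.744, 0.668, 0.0, 0.0]
force: [-0.1, 0.4, -1.9]
finger_gap: 48.1
finger_force: 62.6
```

servo_tool --plan '[[[0,0,0.0007,0],[0,0,0.0007,0],[0,0,0,0]]]'

```text
time: 8.55
eef_pos: [497.2, -59.2, 31.2]
eef_rot: [0.744, 0.668, 0.0, 0.0]
force: [-3.8, 0.6, 12.1]
finger_gap: 48.4
finger_force: 64.1
```

servo_tool --plan '[[[0,0,0.001,0],[0,0,0,0],[0,0,0,0]]]'

```text
time: 8.8
eef_pos: [497.2, -59.2, 31.1]
eef_rot: [0.744, 0.668, 0.0, 0.001]
force: [-7.2, 2.1, 21.7]
finger_gap: 47.8
finger_force: 65.1
```

servo_tool --plan '[[[0,0,-0.002,0],[0,0,0,0],[0,0,0,0],[0,0,0,0],[0,0,0,0]]]' --hand 0.5

```text
time: 9.22
eef_pos: [496.9, -59.2, 30.6]
eef_rot: [0.744, 0.668, -0.0, -0.0]
force: [0.7, 0.2, -0.1]
finger_gap: 64.0
finger_force: 0.0
```

servo_tool --plan '[[[0,0,-0.01,0],[0,0,-0.03,0],[0,0,-0.035,0],[0.0162,0.0054,0,0],[0.0324,0.0108,0,0],[0.0324,0.0108,0,0],[0.0324,0.0108,0,0],[0.0324,0.0108,0,0]]]'

```text
time: 9.88
eef_pos: [561.5, 81.9, 106.7]
eef_rot: [0.744, 0.668, 0.0, 0.0]
force: [1.0, 0.1, -0.3]
finger_gap: 63.8
finger_force: 0.0
```

servo_tool --plan '[[[0.0324,0.0108,0,0],[0.0324,0.0108,0,0],[0.0324,0.0108,0,0],[0.0324,0.0108,0,0],[0.0324,0.0108,0,0],[0.0162,0.0054,0,-0.1],[0,0,0,-0.104],[0,0,0,-0.104]]]'

```text
time: 10.55
eef_pos: [639.2, 253.0, 105.9]
eef_rot: [0.63, 0.777, -0.0, -0.0]
force: [-0.4, 0.0, -0.1]
finger_gap: 63.8
finger_force: 0.0
```

```bash
python3 - <<'E'
from meas import *
s=read_camera("side");go(639,251.7,30,101.5)
cv2.imwrite("pics/s4.png",s)
cv2.imwrite("pics/s4c.png",np.clip(cv2.resize(s[249:349,265:385],(720,600),interpolation=cv2.INTER_CUBIC)*1.3,0,255).astype(np.uint8))
E
```

```text
t 10.6 pos [638.9 252.3 105.9] yawx 102.04 toolshift [-0.6 -0.  75.9] turn_z 0.0095 F [ 0.5  0.1 -0.4] gap 63.9 ff 0.0
```

View pics/s4c.png

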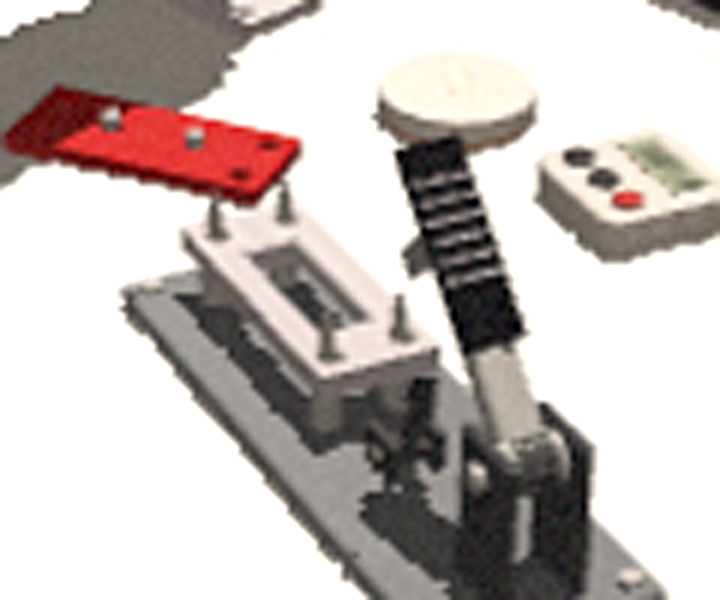

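The spacer lies flat on the shoulders, with all four pins standing through it (crop (215,215), (287,200), (330,335), (401,315)). Next is the cover.

servo_tool --plan '[[[-0.0006,0,0.025,0.0095],[0,0,0.035,0],[0,0,0.025,0],[0,0,0.012,0],[0,0,0.006,0],[0,0,0.003,0],[0,0,0,0],[0,0,0,0]]]'

```text
time: 11.27
eef_pos: [640.5, 251.1, 1.6]
eef_rot: [0.637, 0.771, 0.001, 0.001]
force: [0.6, 0.9, 0.3]
finger_gap: 64.1
finger_force: 0.0
```

servo_tool --plan '[[[0,0,0,0],[0,0,0,0],[0,0,0,0],[0,0,0,0],[0,0,0,0],[0,0,0,0]]]' --hand -1

```text
time: 11.77
eef_pos: [640.6, 251.2, 2.3]
eef_rot: [0.636, 0.771, 0.001, 0.001]
force: [-0.9, -0.5, 6.0]
finger_gap: 47.3
finger_force: 60.6
```

```bash
python3 -c "
from h import *
go(497.2,-59.2,1,83.86)"
```

```text
t 11.77 pos [640.6 251.2   2.3] yawx 100.94 toolshift [-277.5 -199.7    0.6] turn_z 0.2981 F [-0.9 -0.5  6. ] gap 47.3 ff 60.6
```

servo_tool --plan '[[[0,0,-0.01,0],[0,0,-0.03,0],[0,0,-0.035,0.1],[0,0,-0.035,0.1],[0,0,0,0.098],[0,0,0,0]]]'

```text
time: 12.27
eef_pos: [641.6, 251.4, 114.3]
eef_rot: [0.744, 0.668, 0.003, 0.002]
force: [0.3, 0.3, -2.1]
finger_gap: 47.0
finger_force: 62.2
```

```bash
python3 -c "
from h import *
go(497.2,-59.2,111,83.86)"
```

```text
t 12.27 pos [641.6 251.4 114.3] yawx 83.78 toolshift [-324.5 -109.8    1.8] turn_z -0.0014 F [ 0.3  0.3 -2.1] gap 47.0 ff 62.2
```

servo_tool --plan '[[[-0.02,-0.007,0,0],[-0.032,-0.011,0,0],[-0.036,-0.012,0,0],[-0.036,-0.012,0,0],[-0.036,-0.012,0,0],[-0.036,-0.012,0,0],[-0.036,-0.012,0,0],[-0.036,-0.012,0,0]]]'

```text
time: 12.93
eef_pos: [518.9, -7.2, 109.1]
eef_rot: [0.743, 0.669, -0.001, -0.001]
force: [-0.4, -0.2, -1.6]
finger_gap: 47.1
finger_force: 62.2
```

servo_tool --plan '[[[-0.032,-0.012,0,0],[-0.0165,-0.006,0,0],[-0.008,-0.0018,0,0],[0,0,0,0],[0,0,0,0],[0,0,0,0]]]'

```text
time: 13.43
eef_pos: [495.8, -59.2, 109.7]
eef_rot: [0.743, 0.669, 0.0, -0.0]
force: [-0.5, -1.2, -1.6]
finger_gap: 47.1
finger_force: 62.3
```

```bash
python3 - <<'E'
from meas import *
s=read_camera("side");go(497.2,-59.2,80,83.86)
p=get_obs()["eef_pos"];zb=p[2]-2
cv2.imwrite("pics/s5.png",s)
t=np.radians(-6.14);A=np.array([np.cos(t),np.sin(t)]);B=np.array([-A[1],A[0]])
for a,b in((-15,-48),(15,-48),(-15,48),(15,48)):
    print(a,b,"hole",np.round(proj("side",[*(p[:2]+a*A+b*B),zb+8]),1))
for a,b in((-25,-60),(25,-60),(-25,60),(25,60)):
    print("corner",a,b,np.round(proj("side",[*(p[:2]+a*A+b*B),zb]),1),np.round(proj("side",[*(p[:2]+a*A+b*B),zb+8]),1))
cv2.imwrite("pics/s5c.png",np.clip(cv2.resize(s[224:324,265:385],(720,600),interpolation=cv2.INTER_CUBIC)*1.3,0,255).astype(np.uint8))
E
```

```text
t 13.48 pos [495.9 -59.  109.7] yawx 84.0 toolshift [-0.1  1.3 29.7] turn_z 0.0024 F [ 0.3  0.6 -1.9] gap 47.2 ff 62.3
-15 -48 hole [319.2 277.9]
15 -48 hole [331.6 274.9]
-15 48 hole [299.9 259.1]
15 48 hole [311.7 256.5]
corner -25 -60 [317.6 284.8] [317.6 281.5]
corner 25 -60 [338.3 279.6] [338.4 276.4]
corner -25 60 [293.7 260.9] [293.7 257.8]
corner 25 60 [313.2 256.6] [313.2 253.6]
```

View pics/s5c.png

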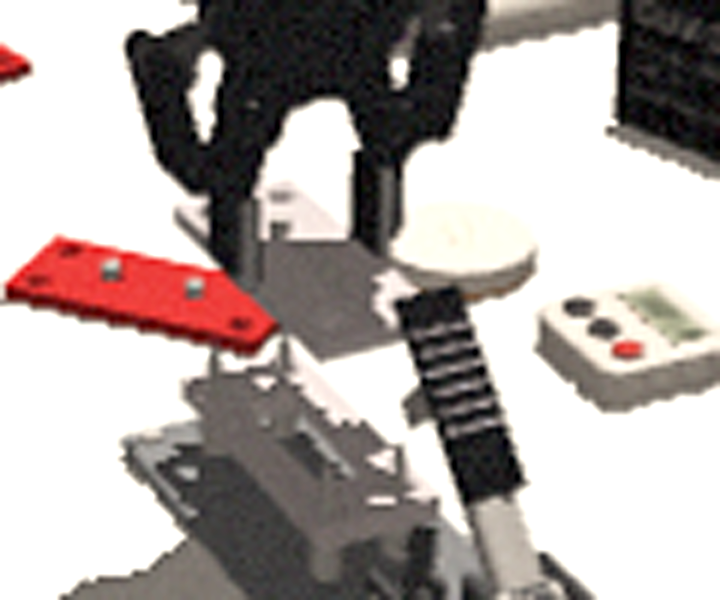

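The side crop shows the cover level above the pins, ports up, with its back-right hole at crop (281,194), close to the prediction. I'll get that centroid numerically.

```bash
python3 - <<'E'
from meas import *
s=cv2.imread("pics/s5.png").astype(float).mean(2)
def hole(s,u,v):
    g=s[v-3:v+4,u-4:u+5];yy,xx=np.mgrid[v-3:v+4,u-4:u+5];w=np.clip(170-g,0,None);w[:, :]*=1
    return g.round().astype(int)
print(hole(s,312,256))
print(s[276:288,310:330].round().astype(int))
s4=cv2.imread("pics/s2.png").astype(float).mean(2)
for im,u0,v0 in((s,312,256),(s4,312,255)):
    g=np.clip(175-im[v0-1:v0+2,u0-2:u0+3],0,None);yy,xx=np.mgrid[v0-1:v0+2,u0-2:u0+3];print((g*xx).sum()/g.sum(),(g*yy).sum()/g.sum())
E
```

```text
[[127 198 214 212 207 206 210 211 212]
 [156 203 194 186 178 184 203 212 212]
 [174 179 166 166 164 173 186 201 210]
 [185 164 113 109 106 135 164 182 198]
 [132 175 131 122 126 154 177 182 182]
 [129 189 186 186 184 186 183 183 183]
 [123 186 180 181 181 182 182 182 181]]
[[ 80  77  81  78  79  80  79  80  84  84  84  88  82  77  76  77  77  74
  133 191]
 [ 84  72  77  79  79  76  81  84  84  88  91  86  82  83  79  78  78  76
   68 138]
 [ 42  47  77  78  76  81  75  79  83  91  87  79  82  78  79  78  78  81
   75 109]
 [ 54  87  84  94  78  80  82  79  77  78  81  78  78  80  81  82  84  84
   83  85]
 [152 172 111 161 130  77  77  79  81  84  77  79  82  84  89  88  87  83
   81  86]
 [212 137  69 162 207 127  75  75  80  85  86  89  84  85  83  83  91 105
  112 129]
 [206 135  65 141 209 205 123  81  85  85  83  87  94 100 110 129 152 182
  206 221]
 [173 117  71 135 189 204 203 124  85 102 110 131 156 181 206 219 218 216
  214 212]
 [ 92 113  70 116 172 190 203 200 151 182 206 219 218 214 213 214 212 214
  213 213]
 [ 80  90  76  92 147 182 186 202 216 216 216 212 212 211 211 211 212 213
  210 211]
 [ 94  75 101 143 167 189 187 186 197 212 212 213 212 214 213 211 212 212
  212 212]
 [172  73  71 141 190 187 187 186 185 197 212 213 212 213 211 212 211 212
  212 213]]
311.38634658664665 256.30532633158293
312.26538108356283 255.11937557392096
```

servo_tool --plan '[[[0,0.0012,0.01,0.0024],[0,0,0.02,0],[0,0,0.01,0],[0,0,0.004,0],[0,0,0,0],[0,0,0,0]]]'

```text
time: 13.98
eef_pos: [496.6, -59.9, 65.7]
eef_rot: [0.745, 0.668, -0.0, -0.0]
force: [-0.3, -0.0, -1.3]
finger_gap: 47.3
finger_force: 62.3
```

```bash
python3 -c "
from h import *
go(497.2,-59.2,42,83.86)"
```

```text
t 13.98 pos [496.6 -59.9  65.7] yawx 83.76 toolshift [ 0.8  0.5 23.7] turn_z -0.0017 F [-0.3 -0.  -1.3] gap 47.3 ff 62.3
```

servo_tool --plan '[[[0.0005,0.0003,0.002,0],[0,0,0.003,0],[0,0,0.003,0],[0,0,0.003,0],[0,0,0,0]]]'

```text
time: 14.4
eef_pos: [496.6, -59.8, 54.4]
eef_rot: [0.745, 0.667, -0.0, -0.0]
force: [0.5, -0.7, -1.9]
finger_gap: 46.9
finger_force: 62.3
```

```bash
python3 -c "
from h import *
go(497.2,-59.2,42,83.86)"
```

```text
t 14.4 pos [496.6 -59.8  54.4] yawx 83.73 toolshift [ 0.6  0.5 12.4] turn_z -0.0023 F [ 0.5 -0.7 -1.9] gap 46.9 ff 62.3
```

servo_tool --plan '[[[0,0,0.003,0],[0,0,0.003,0],[0,0,0.003,0],[0,0,0,0]]]'

```text
time: 14.73
eef_pos: [496.5, -59.7, 45.2]
eef_rot: [0.745, 0.667, -0.0, -0.0]
force: [0.1, 0.5, -1.1]
finger_gap: 47.0
finger_force: 62.3
```

servo_tool --plan '[[[0,0,0.001,0],[0,0,0.001,0],[0,0,0.001,0],[0,0,0,0]]]'

```text
time: 15.07
eef_pos: [496.9, -59.8, 42.8]
eef_rot: [0.745, 0.667, -0.0, -0.0]
force: [-0.1, -0.1, -1.7]
finger_gap: 47.0
finger_force: 62.3
```

servo_tool --plan '[[[0,0,0.0008,0],[0,0,0,0],[0,0,0,0]]]'

```text
time: 15.32
eef_pos: [497.1, -59.8, 42.3]
eef_rot: [0.745, 0.667, 0.0, 0.0]
force: [-0.5, -0.2, 0.8]
finger_gap: 46.9
finger_force: 62.6
```

servo_tool --plan '[[[0,0,0.0012,0],[0,0,0,0],[0,0,0,0]]]'

```text
time: 15.57
eef_pos: [497.1, -59.8, 42.1]
eef_rot: [0.745, 0.667, 0.0, 0.0]
force: [-3.7, 1.2, 12.2]
finger_gap: 47.1
finger_force: 64.3
```

servo_tool --plan '[[[0,0,-0.002,0],[0,0,0,0],[0,0,0,0],[0,0,0,0],[0,0,0,0]]]' --hand 0.5

```text
time: 15.98
eef_pos: [497.0, -59.8, 42.7]
eef_rot: [0.745, 0.667, -0.0, -0.0]
force: [0.5, 0.5, -0.4]
finger_gap: 64.2
finger_force: 0.0
```

servo_tool --plan '[[[0,0,-0.01,0],[0,0,-0.03,0],[0,0,-0.036,0],[0,0,-0.036,0],[0,0,-0.036,0],[0,0,0,0],[0,0,0,0]]]'

```text
time: 16.57
eef_pos: [498.8, -60.3, 193.8]
eef_rot: [0.745, 0.667, 0.002, 0.002]
force: [-0.5, -0.2, -1.2]
finger_gap: 63.6
finger_force: 0.0
```

servo_tool --plan '[[[-0.02,0,0,0],[-0.03,0,0,0],[-0.03,0,0,0],[-0.02,0,0,0],[0,0,0,0],[0,0,0,0],[0,0,0,0],[0,0,0,0]]]' --hand -1

```text
time: 17.23
eef_pos: [485.6, -158.1, 190.3]
eef_rot: [0.744, 0.668, -0.0, -0.001]
force: [-0.3, 0.7, -1.0]
finger_gap: -0.0
finger_force: 0.0
```

```bash
python3 - <<'E'
from meas import *
go(486.4,-159.6,137,83.86)
s=read_camera("side");cv2.imwrite("pics/s6.png",s)
E
```

```text
t 17.23 pos [ 485.6 -158.1  190.3] yawx 83.79 toolshift [-1.5  1.  53.3] turn_z -0.0012 F [-0.3  0.7 -1. ] gap -0.0 ff 0.0
```

servo_tool --plan '[[[-0.0015,0.001,0.02,0],[0,0,0.02,0],[0,0,0.01,0],[0,0,0.008,0],[0,0,0.008,0],[0,0,0.008,0],[0,0,0.008,0],[0,0,0.008,0]]]'

```text
time: 17.95
eef_pos: [487.6, -160.8, 100.9]
eef_rot: [0.745, 0.667, 0.001, 0.001]
force: [0.4, 1.8, 6.1]
finger_gap: -0.1
finger_force: 2.1
```

servo_tool --plan '[[[0,0,0.008,0],[0,0,0.008,0],[0,0,0.006,0],[0,0,0.004,0],[0,0,0,0],[0,0,0,0]]]'

```text
time: 18.45
eef_pos: [487.5, -159.5, 74.9]
eef_rot: [0.744, 0.668, 0.002, -0.001]
force: [-0.5, 4.8, 8.0]
finger_gap: 0.1
finger_force: 3.6
```

```bash
python3 -c "
from h import *
go(486.4,-159.6,68,83.86)"
```

```text
t 18.45 pos [ 487.5 -159.5   74.9] yawx 83.78 toolshift [-0.3 -1.1  6.9] turn_z -0.0014 F [-0.5  4.8  8. ] gap 0.1 ff 3.6
```

servo_tool --plan '[[[0,0,0.002,0],[0,0,0.002,0],[0,0,0.002,0],[0,0,0,0],[0,0,0,0]]]'

```text
time: 18.87
eef_pos: [487.2, -159.8, 68.8]
eef_rot: [0.744, 0.668, 0.001, -0.0]
force: [1.2, 3.2, 4.7]
finger_gap: 0.0
finger_force: 2.1
```

servo_tool --plan '[[[0,0,0.001,0],[0,0,0.0005,0],[0,0,0,0],[0,0,0,0]]]'

```text
time: 19.2
eef_pos: [487.3, -159.8, 67.7]
eef_rot: [0.745, 0.668, 0.001, -0.0]
force: [-0.0, 5.6, 8.6]
finger_gap: 0.0
finger_force: 4.3
```

servo_tool --plan '[[[0,0,0.001,0],[0,0,0,0],[0,0,0,0]]]'

```text
time: 19.45
eef_pos: [487.3, -159.7, 67.1]
eef_rot: [0.744, 0.668, 0.001, -0.0]
force: [-0.8, 5.6, 12.7]
finger_gap: 0.0
finger_force: 6.3
```

servo_tool --plan '[[[0,0,0.0008,0],[0,0,0,0],[0,0,0,0]]]'

```text
time: 19.7
eef_pos: [487.4, -159.8, 66.9]
eef_rot: [0.744, 0.668, 0.001, -0.0]
force: [-2.5, 6.6, 17.4]
finger_gap: -0.0
finger_force: 9.3
```

servo_tool --plan '[[[0,0,-0.003,0],[0,0,-0.005,0],[0,0,-0.005,0],[0,0,0,0]]]'

```text
time: 20.03
eef_pos: [487.1, -161.3, 79.1]
eef_rot: [0.745, 0.667, -0.0, 0.001]
force: [0.3, 0.7, -0.9]
finger_gap: 0.2
finger_force: 0.0
```

servo_tool --plan '[[[0,0,-0.03,0],[0,0,-0.036,0],[0,0,-0.036,0],[0,0,-0.02,0],[0,0,0,0],[0,0,0,0],[0,0,0,0]]]'

```text
time: 20.62
eef_pos: [486.2, -160.7, 199.5]
eef_rot: [0.745, 0.667, -0.0, -0.001]
force: [0.2, -0.0, 0.2]
finger_gap: -0.1
finger_force: 0.0
```

```bash
python3 - <<'E'
from meas import *
s=read_camera("side");go(486.4,-159.6,68,83.86)
cv2.imwrite("pics/s7c.png",np.clip(cv2.resize(s[249:349,265:385],(720,600),interpolation=cv2.INTER_CUBIC)*1.3,0,255).astype(np.uint8))
E
```

```text
t 20.67 pos [ 485.9 -160.5  199. ] yawx 83.72 toolshift [  0.8   0.8 131. ] turn_z -0.0025 F [-0.1 -0.5 -0. ] gap 0.2 ff 0.0
```

View pics/s7c.png

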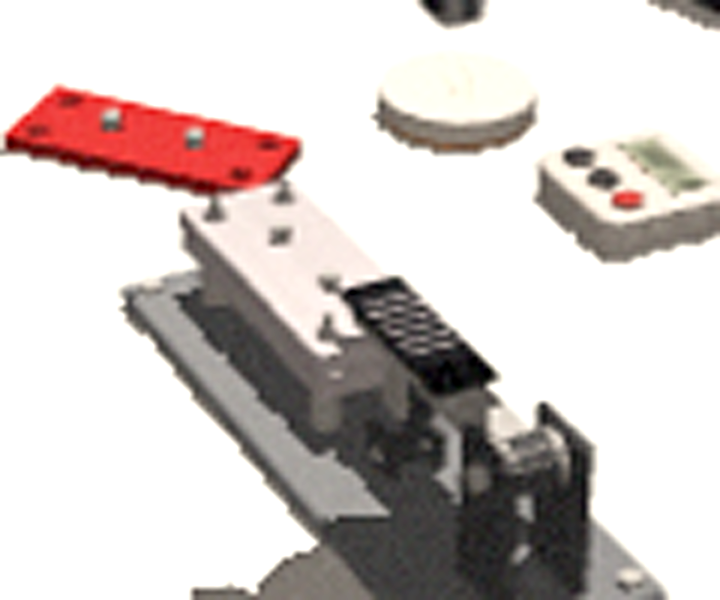

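The cover lies flat on the spacer with its ports up at (280,235) and (330,282). The lever is latched level at (420,335), and the gripper is clear and touching nothing.

```bash
python3 -c "
from cell import *
print(finish_job())"
```

```text
the job is handed in; nothing more can be done
None
```

The flow cell is assembled and handed in at about 21 s of the 64 s allowed: the spacer and then the cover lie flat on the posts, and the lever is latched and released. No verdict was returned, but the last picture shows it all in place with the gripper clear.

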